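Lay the paper tower in its drying cradle and flip the keeper shut

TASK

With the fingertips, push over the cone-roofed card tower that stands at one end of the wooden drying cradle, so that it lies down along the cradle with its roof towards the far end; then push the cradle's hinged keeper bar over so that it drops fully shut across the lying tower. Do not pick anything up, and leave the things round about standing where they are.

Things in the scene. Friction and masses are not known exactly. Their poses are not given: they have to be found in the camera images.
- tower: Tall craft tower, loose, upright on the cradle floor at the heel end: brown card tube 44 mm diameter, 120 mm high; white eave band 56 mm diameter from 120 to 135 mm; white cone roof to a blunt peak at 170 mm. 60 to 110 g, centre of mass about 80 mm up. Origin: centre of its underside; z towards the peak.
- tower_mid (a point): Point on the tower's axis, 85 mm above its underside. A push at the eave tips the tower rather than sliding it; pushed about 45 mm there it passes its balance and falls on by itself.
- tower_peak (a point): Peak of the tower's roof, on its axis, 170 mm above its underside.
- cradle: Plywood trough fixed to the table, 270 mm long (x), 117 mm wide over its posts. Origin: centre of its underside; z up; x runs from the heel end (x = -135 mm, no end wall; the tower stands near x = -95 mm, y = 0) to the far end (24 mm end wall). Floor 6 mm thick; side walls 29 mm high flare from 70 mm apart at the floor to 88 mm. Nearby bystanders stand beyond |y| = 85 mm.
- keeper (a joint): Keeper bar's angle, rad: 0 = shut, level across the trough above the lying tower; 1.57 = upright; 2.05 = limit, leaning outwards. Starts at 1.7 to 1.95. Wooden bar 20 mm wide, 8 mm thick, 108 mm long. The stiffish hinge holds it near upright; pushed below about 0.9 rad it falls shut by its own weight, or can be pushed down. Needs about 1 N.
- keeper_hinge (a point): Middle of the keeper's hinge line, which is parallel to the cradle's x; at x = -5, y = -54, z = 72 mm in the cradle's frame, above a 58 mm high post. When shut the bar runs from here towards the cradle's +y, over to a like post at y = +53.5 mm.
- keeper_end (a point): Middle of the keeper bar's thickness, 100 mm from the hinge, 8 mm from its free end.
- short_tower: Bystander: short cone-roofed card tower, 105 mm high, 56 mm across, on the table beside the cradle. Origin: centre of its underside.
- paint_bottle: Bystander: blue paint jar, 52 mm in diameter, 100 mm high. Origin: centre of its underside.
- glue_stick: Bystander: white glue stick standing up, 26 mm in diameter, 85 mm high. Origin: centre of its underside.
- bare_tube: Bystander: bare open card tube standing up, 46 mm in diameter, 100 mm high. Origin: centre of its underside.
- bowl: Bystander: white plastic bowl with dried blue paint, 116 mm across, 45 mm high. Origin: centre of its underside.
- scissors: Bystander: scissors lying flat, about 165 mm long. Origin: near the pivot, underside; x towards the points.
- brush: Bystander: paint brush lying flat. Origin: underside; x towards the bristles.
Things that resemble listed ones, but are neither listed nor needed, are in the scene too. Leave any purple look-alike of the tower alone.

How it is judged:
On the way, in this order (a step that is already met when the one before it is completed fails the run):
1. the tower lies in the cradle, roof towards the far end (angle between tower's own z axis and vertical between 1.35 and 1.8 rad and x of tower_mid in the frame of cradle between -0.085 and 0.085 m and y of tower_mid in the frame of cradle between -0.03 and 0.03 m and z of tower_mid in the frame of cradle below 0.05 m and x of tower_peak in the frame of cradle above 0.03 m and z of tower_peak in the frame of cradle below 0.06 m and linear speed of tower below 0.03 m/s), for 0.2 s.
2. the keeper bar is shut (value of joint keeper below 0.12 rad), for 0.2 s.
At the end, for the whole second after the job is handed in: Tower at rest lying along the cradle (tilt 1.35-1.80 rad, its middle within 30 mm of the centre line, 85 mm of the centre and below 50 mm; peak over 30 mm towards the far end, below 60 mm); keeper within 0.12 rad of shut; no bystander moved 30 mm or tipped 0.3 rad (all of step 1 and value of joint keeper below 0.12 rad and distance of each of short_tower, paint_bottle, glue_stick, bare_tube, bowl, scissors, brush from where it was at the start of the episode below 0.03 m and angle between each of short_tower, paint_bottle, glue_stick, bare_tube, bowl's own z axis and vertical below 0.3 rad); the robot touches nothing.
It fails at once if the tower is lifted (its foot more than 60 mm, or its peak more than 200 mm, above the table) (height (world z) of tower above 0.06 m or height (world z) of tower_peak above 0.2 m).
It fails at once if a bystander is shifted by 30 mm, lifted or tipped (distance of any of short_tower, paint_bottle, glue_stick, bare_tube, bowl, scissors, brush from where it was at the start of the episode above 0.03 m or angle between any of short_tower, paint_bottle, glue_stick, bare_tube, bowl's own z axis and vertical above 0.3 rad).
It also fails if it takes over 48 s, if anything falls off the work surface, if the arm or the gripper's body presses on something with over 40 N, if the wrist force passes 120 N, or if a joint passes its speed limit or range.

ROBOT

A 6-joint arm with a two-finger parallel gripper is mounted at the origin on the work surface. World frame = base frame: x ahead of the robot, y to its left, z up, the work surface at z = 0. Lengths are in m, angles in rad, forces in N, time in s.
With the tool pointing down it reaches from about 0.3 to 0.775 m from the base axis. Payload 14.6 kg.
Tool frame: the origin (TCP) lies at the centre of the arm's flange, where the gripper is bolted on; the fingertips stand 199 mm ahead of it and the grasp point (between the pads) lies 180 mm ahead of it; z points along the fingers, y is the line along which they close (so a half turn about z gives the same grasp; the last joint's range is limited). The gripper opens to 94 mm and grips with 3 to 60 N. Pads are 16 mm wide; open, the fingers measure 119 mm over their backs; the gripper's body (75 mm by 177 mm) begins 78 mm behind the grasp point.
Start: joints at [1.198, 0.3, 1.521, -0, 1.321, -0.067], TCP at [0.166, 0.524, 0.405] pointing down, gripper open.
Joint ranges: [-3.03, 3.03], [-0.79, 2.21], [0.23, 2.52], [-1.04, 4.18], [0, 3.07], [-2.55, 2.55]. Speed limits (rad/s): [2.22, 2.22, 2.57, 3.14, 3.14, 3.14].

INTERFACE

Orientations are given as [roll, pitch, yaw] about the fixed x, y, z axes, in that order (R = Rz(yaw) Ry(pitch) Rx(roll)).
In Python, from station import ctrl gives the robot as it stands. The module is installed in compiled form; this text tells all that it offers.
- The arm moves only by the tool servo_tool, never from a script. Its argument "motion" is a list of rows, each a list of 5 numbers: the closure, from 0 (fully open) to 1 (shut), then the shift along the world's x, y, z in cm, then the turn about the world's z in degrees. A call has 1 to 20 rows; each row is the pose to reach, as a shift and turn from the pose commanded when the call began; what a row does not reach only later rows make up. A row lasts 1/8 s, in which the tool goes at most 62.5 mm and 10.7 degrees, less where a joint would pass 70% of its speed; a pose out of reach is approached as far as the arm can. A call with a gripper value outside its range is refused whole. The fingers move at their own pace and stop on an object; "squeeze" is the grip in N (left out, the last holds). Time passes only in rows, so rows that repeat a pose let the fingers close. It gives the time, the measured TCP pose, the force, the opening and the grip force at its end, in the units of the state.
- ctrl.get_obs(): the state, without advancing time (a new reading comes with each control period).
- ctrl.camera(name): name is "side" or "top"; returns a dict with "image" (480x640x3 uint8, red, green, blue), "fx", "fy", "cx", "cy" (pixels), "camera_from_world" (4x4, takes a point from world to camera coordinates). Camera axes: x right, y up, looking along -z (the intrinsics and any distortion apply to the point x, -y, -z); pixel columns grow to the right and rows downward; lengths in m; the calibration is good to about 2 mm. A picture is of the moment at which its call begins. There is no depth.
- ctrl.hand_in(): hands the job in; it is judged then, once.
The state is a dict: "time_s": time; "qpos": joint angles; "joint_vel": joint speeds; "tau": joint torques, N m; "ee_pos": TCP position; "eef_rot": TCP orientation; "force": force on the tool from outside, world axes, zero at the start; "moment": the same for the moment, N m; "grip_width": finger opening in m; "grip_force": force on a finger pad.
Only numpy, scipy, OpenCV 4.12 (cv2) and the standard library are available. Lean on these libraries where they do the work, as an engineer would, in place of code of your own. Each camera call takes 0.05 s, during which the arm holds its last target. There are 200 camera calls.

## Working session

There is one attempt and no reset: what is moved stays moved. The work goes in short steps, Python scripts to look and compute and a tool call to move; the robot and the scene stay as the last step left them, time stands still between calls to the robot, and variables do not carry over. Pictures are saved under pics/ and viewed, at most 10 in all, crops included, and the job is handed in when it is done.

Besides the shell and the picture viewer there is one more tool, called as name(argument=value, ...), one argument or row to a line, values as JSON. servo_tool: Moves the arm, as the interface text tells. Its arguments: {"type":"object","properties":{"motion":{"type":"array","items":{"type":"array","items":{"type":"number"}}},"squeeze":{"type":"number"}},"required":["motion"]}

```bash
mkdir -p pics; cat > h.py <<'E'
import numpy as np, cv2
from station import ctrl
def cam(n):
    c=ctrl.camera(n); return c
def ray(c,u,v):
    T=np.array(c["camera_from_world"]);R=T[:3,:3];o=-R.T@T[:3,3]
    d=np.array([(u-c["cx"])/c["fx"],-(v-c["cy"])/c["fy"],-1.]);return o,R.T@d
def atz(c,u,v,z):
    o,d=ray(c,u,v);return o+d*(z-o[2])/d[2]
def proj(c,p):
    T=np.array(c["camera_from_world"]);q=T[:3,:3]@np.array(p)+T[:3,3]
    return c["cx"]+c["fx"]*q[0]/-q[2],c["cy"]-c["fy"]*q[1]/-q[2]
def save(c,n): cv2.imwrite(n,c["image"][:,:,::-1])
E
python3 - <<'E'
from h import *
for n in("top","side"):
    c=cam(n);save(c,f"pics/{n}0.png");print({k:v for k,v in c.items() if k!="image"})
print(ctrl.get_obs())
E
```

```text
{'fx': 446.82576280928544, 'fy': 446.82576280928544, 'cx': 318.3792401163274, 'cy': 238.8214030797445, 'camera_from_world': array([[ 1.89033872e-02, -9.99821252e-01,  3.54134385e-04,
         8.10921983e-03],
       [ 9.92206118e-01,  1.88030399e-02,  1.23180616e-01,
        -5.64114703e-01],
       [-1.23165257e-01, -1.97715658e-03,  9.92384205e-01,
        -1.22245595e+00],
       [ 0.00000000e+00,  0.00000000e+00,  0.00000000e+00,
         1.00000000e+00]])}
{'fx': 514.3701463512425, 'fy': 514.3701463512425, 'cx': 322.6667036013365, 'cy': 241.40333623652455, 'camera_from_world': array([[-0.91104432, -0.41191045,  0.01811164,  0.50359044],
       [ 0.30117234, -0.63483284,  0.7115353 , -0.24261482],
       [-0.28159096,  0.65369492,  0.70241689, -1.02824366],
       [ 0.        ,  0.        ,  0.        ,  1.        ]])}
{'time_s': 0.1, 'qpos': array([ 1.19840125e+00,  3.00412946e-01,  1.52151766e+00, -6.59026777e-06,
        1.32068398e+00, -6.66206616e-02]), 'joint_vel': array([-0.00060988, -0.0027643 ,  0.00061079,  0.00059371, -0.00145472,
       -0.00126429]), 'tau': array([ 2.36034393e-03, -5.32644439e+01, -3.53288376e+01,  7.10271858e-02,
        2.34202738e-02, -5.48338028e-05]), 'ee_pos': array([0.16557128, 0.52445705, 0.40414495]), 'eef_rot': array([-3.14057257e+00, -6.16617628e-05,  2.83581984e+00]), 'force': array([ 0.16394291,  0.49226935, -0.5621454 ]), 'moment': array([-0.01463893,  0.00067423, -0.04571535]), 'grip_force': 0.0, 'grip_width': 0.09385272594799478}
```

View pics/top0.png

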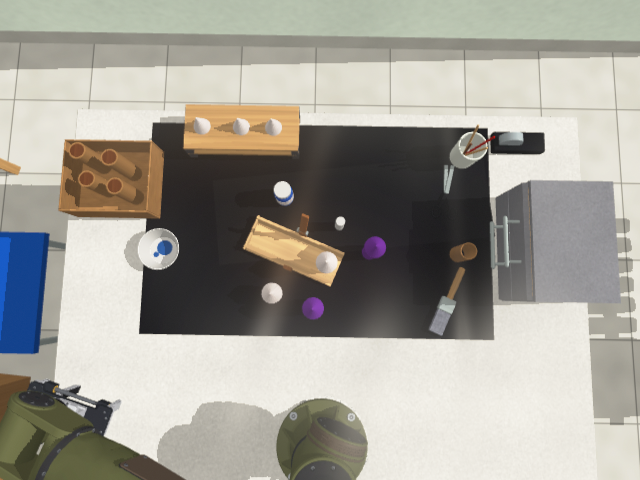

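View pics/side0.png

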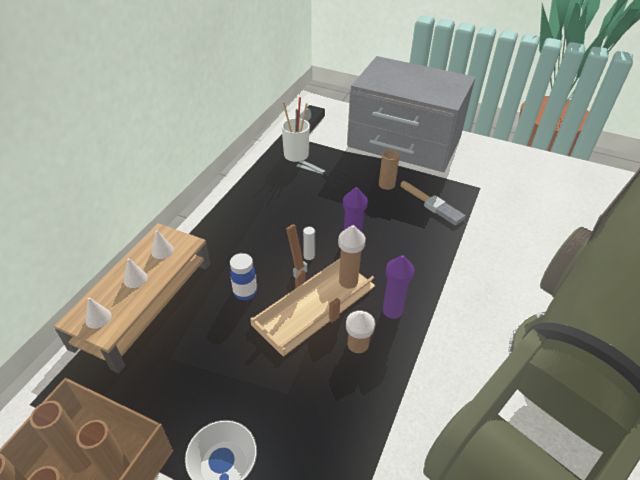

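The top view shows the cradle running from about (250,232) to (338,270). Tower candidates:
- **White-roofed one:** top (327,262), side (350,255). It stands in the cradle's heel end.
- **Purple look-alikes:** top (374,247) and (313,308).
- **Short tower:** top (272,293).

The white one on the cradle fits the description. I'll confirm it in a crop.

```bash
python3 - <<'E'
from h import *
t=cam("top");s=cam("side")
a=cv2.resize(t["image"][190:330,225:400],None,fx=4,fy=4,interpolation=cv2.INTER_CUBIC)[:,:,::-1]
b=cv2.resize(s["image"][210:370,235:435],None,fx=3.5,fy=3.5,interpolation=cv2.INTER_CUBIC)[:,:,::-1]
cv2.imwrite("pics/ca.png",a);cv2.imwrite("pics/cb.png",b)
E
```

```text
(no output)
```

View pics/ca.png

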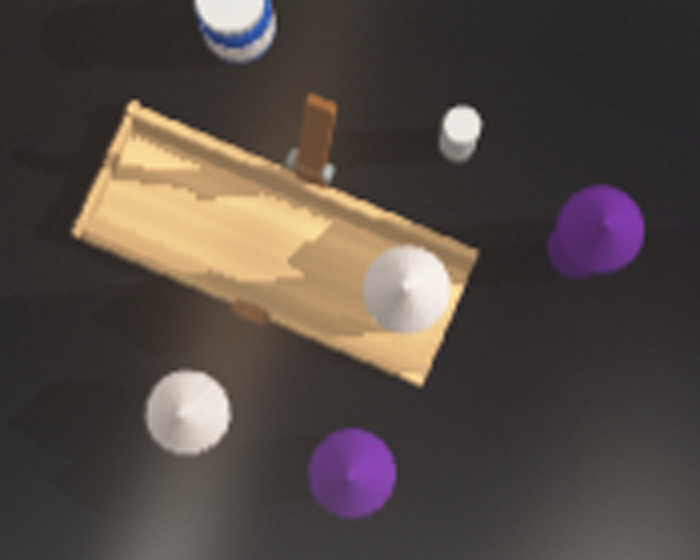

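View pics/cb.png

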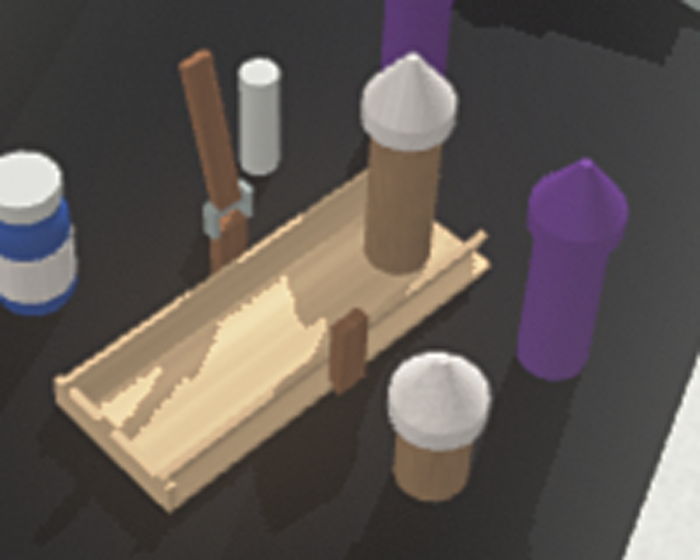

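The crop confirms it: a brown tube with a white cone roof standing in the cradle, peak at top (326,262). The keeper is hinged on the upper (+x) wall near (303,233) and leans outwards. Next I'll compute the poses.

```bash
cat >> h.py <<'E'
def cr(c): 
    P=[atz(c,225+u/4,190+v/4,.035)[:2] for u,v in((135,102),(76,236),(478,252),(422,386))]
    return P
E
python3 - <<'E'
from h import *
np.set_printoptions(precision=4,suppress=True)
c=cam("top");P=cr(c);f=(P[0]+P[1])/2;h=(P[2]+P[3])/2
print(P,"len",np.linalg.norm(f-h),"w",np.linalg.norm(P[0]-P[1]),np.linalg.norm(P[2]-P[3]))
O=(f+h)/2;x=(f-h)/np.linalg.norm(f-h);y=np.array([-x[1],x[0]])
print("O",O,"x",x,"yaw",np.degrees(np.arctan2(x[1],x[0])))
q=lambda u,v,z:atz(c,225+u/4,190+v/4,z)[:2]
loc=lambda p:np.array([(p-O)@x,(p-O)@y])
for n,a in dict(tower=(405,287,.176),keeper=(320,100,.165),short=(185,412,.105),glue=(461,122,.085),pR=(601,228,.17),pL=(352,474,.17),bottle=(233,8,.1)).items():
    p=q(*a);print(n,p,"local",loc(p))
s=cam("side")
W=lambda l:np.array([*(O+x*l[0]+y*l[1]),l[2]])
for l in((-.135,.044,.035),(.135,-.044,.035),(-.095,0,.176),(-.005,-.054,.072)): print(l,W(l),"side",proj(s,W(l)),"crop",(np.array(proj(s,W(l)))-[235,210])*3.5)
for th in(1.7,1.8,1.95): 
  l=(-.005,-.054+.108*np.cos(th),.072+.108*np.sin(th));print(th,W(l),(np.array(proj(s,W(l)))-[235,210])*3.5,(np.array(proj(c,W(l)))-[225,190])*4)
E
```

```text
[array([0.6272, 0.1889]), array([0.5311, 0.2269]), array([ 0.5252, -0.0552]), array([ 0.4311, -0.0174])] len 0.2642219923309688 w 0.1033066632528907 0.10140363719673456
O [0.5286 0.0858] x [0.3823 0.924 ] yaw 67.5248717089578
tower [ 0.4894 -0.0021] local [-0.0962  0.0026]
keeper [0.608  0.0536] local [ 0.0006 -0.0856]
short [0.41   0.1392] local [0.004  0.1301]
glue [ 0.6089 -0.0397] local [-0.0853 -0.1221]
pR [ 0.5292 -0.1242] local [-0.1939 -0.0808]
pL [0.374  0.0285] local [-0.1121  0.121 ]
bottle [0.6814 0.116 ] local [ 0.0863 -0.1297]
(-0.135, 0.044, 0.035) [ 0.4364 -0.0221  0.035 ] side (np.float64(374.8590127918157), np.float64(273.9681862477123)) crop [489.5065 223.8887]
(0.135, -0.044, 0.035) [0.6209 0.1937 0.035 ] side (np.float64(253.5932403608493), np.float64(316.5591904624609)) crop [ 65.0763 372.9572]
(-0.095, 0, 0.176) [ 0.4923 -0.002   0.176 ] side (np.float64(351.75014745883414), np.float64(225.57009914577517)) crop [408.6255  54.4953]
(-0.005, -0.054, 0.072) [0.5766 0.0605 0.072 ] side (np.float64(301.45564650972864), np.float64(267.64676380823244)) crop [232.5948 201.7637]
1.7 [0.5895 0.0552 0.1791] [214.4704  62.2893] [316.1143 125.0945]
1.8 [0.5993 0.0512 0.1772] [202.4165  55.3835] [323.0445 110.2547]
1.95 [0.6136 0.0453 0.1723] [185.2748  48.093 ] [333.1223  89.4219]
```

servo_tool(
  motion=[
    [0.7,3,-6,1,-10],
    [0.7,6,-12,1,-20],
    [0.7,9,-18,1,-30],
    [0.7,12,-24,1,-40],
    [0.7,15,-30,1,-50],
    [0.7,18,-36,1,-60],
    [0.7,21,-42,1,-70],
    [0.7,24,-48,1,-80],
    [0.7,27,-54,1,-90],
    [0.7,30,-59,1,-95],
    [0.7,30,-59,1,-95],
    [0.7,30,-59,1,-95],
    [0.7,30,-59,1,-95],
  ],
)

```text
time_s: 1.92
ee_pos: [0.4653, -0.0651, 0.4145]
eef_rot: [-3.141, -0.0, 1.178]
force: [0.4, -0.1, 0.4]
grip_width: 0.0282
grip_force: 0.0
```

```bash
python3 - <<'E'
from h import *
print(ctrl.get_obs())
s=cam("side");save(s,"pics/s1.png")
E
```

```text
{'time_s': 1.925, 'qpos': array([-2.17048361e-01,  1.11838008e-01,  1.72423074e+00,  1.21046634e-04,
        1.30594157e+00,  1.75970198e-01]), 'joint_vel': array([ 1.73535397e-02, -1.00643922e-02,  3.50496552e-03, -6.82131532e-05,
       -9.81789508e-04,  1.46148440e-03]), 'tau': array([-1.21929836e+00, -4.09716547e+01, -3.54974949e+01,  3.92151461e-02,
       -1.92413293e-02, -3.97719385e-02]), 'ee_pos': array([ 0.46532987, -0.06512766,  0.41452347]), 'eef_rot': array([-3.14116098e+00, -4.18900417e-05,  1.17774605e+00]), 'force': array([ 0.40922875, -0.09909419,  0.40677646]), 'moment': array([-0.10938173,  0.13236708, -0.07405952]), 'grip_force': 0.0, 'grip_width': 0.028222345463813567}
```

View pics/s1.png

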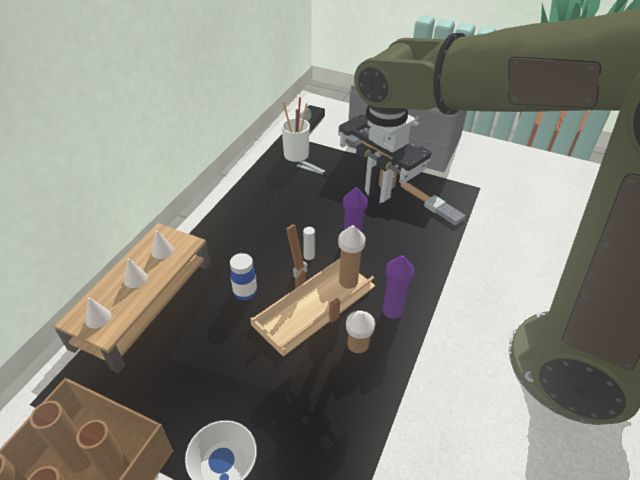

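The fingers hang at about (375,195), behind the tower on the heel side and clear of both purple ones. Now I'll descend and push.

servo_tool(
  motion=[
    [0.7,0,0,-5,0],
    [0.7,0,0,-9.7,0],
    [0.7,0,0,-9.7,0],
    [0.7,0.57,1.39,-9.7,0],
    [0.7,1.15,2.77,-9.7,0],
    [0.7,1.5,3.7,-9.7,0],
    [0.7,1.8,4.35,-9.7,0],
    [0.7,2.1,5,-9.7,0],
    [0.7,2.37,5.73,-9.7,0],
    [0.7,2.68,6.47,-9.7,0],
    [0.7,2.98,7.2,-9.7,0],
    [0.7,3.25,7.85,-9.7,0],
    [0.7,3.44,8.3,-9.7,0],
    [0.7,3.63,8.8,-9.7,0],
    [0.7,3.63,8.8,-9.7,0],
    [0.7,3.63,8.8,-9.7,0],
    [0.7,3.63,8.8,-9.7,0],
  ],
)

```text
time_s: 4.1
ee_pos: [0.5018, 0.0223, 0.3177]
eef_rot: [3.142, -0.0, 1.178]
force: [0.4, -0.5, 0.2]
grip_width: 0.0282
grip_force: 0.0
```

```bash
python3 - <<'E'
from h import *
s=cam("side");cv2.imwrite("pics/s2.png",cv2.resize(s["image"][130:380,220:480],None,fx=2.3,fy=2.3)[:,:,::-1])
E
```

```text
(no output)
```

View pics/s2.png

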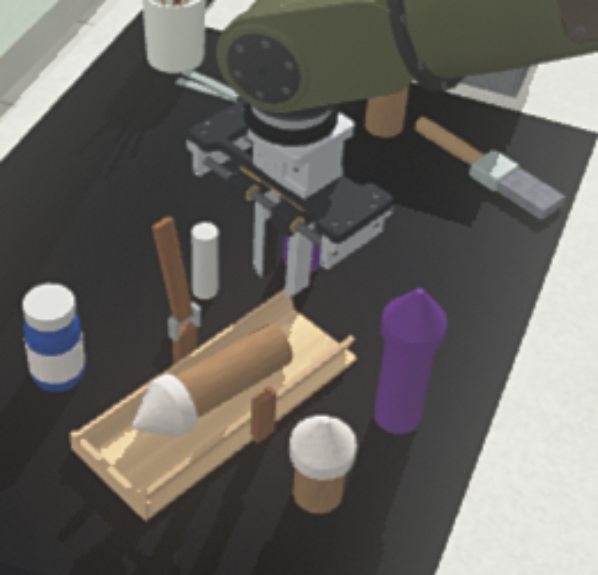

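The tower is lying in the cradle with its roof toward the far end: roof at crop (165,410), tube end at (275,350). The bystanders are undisturbed. Next I'll check its local position, rise, and go round to the outside of the keeper.

servo_tool(
  motion=[
    [1,0,0,5,0],
    [1,0,0,9.6,0],
    [1,5,0.3,9.6,0],
    [1,10,0.6,9.6,0],
    [1,14.5,0.9,9.6,0],
    [1,14.5,0.9,9.6,0],
    [1,14.5,0.9,5,0],
    [1,14.5,0.9,1.1,0],
    [1,14.5,0.9,1.1,0],
    [1,14.5,0.9,1.1,0],
  ],
)

```text
time_s: 5.4
ee_pos: [0.6468, 0.0314, 0.3309]
eef_rot: [3.139, -0.001, 1.178]
force: [-0.6, 0.4, 0.7]
grip_width: 0.0005
grip_force: 0.0
```

```bash
python3 - <<'E'
from h import *
s=cam("side");O=np.array([.5286,.0858]);x=np.array([.3823,.924]);y=np.array([-.924,.3823])
for n,(u,v,z) in dict(peak=(140,430,.038),tube_top_foot=(280,328,.05)).items():
    p=atz(s,220+u/2.3,130+v/2.3,z)[:2]-O;print(n,p@x,p@y)
T=np.array(s["camera_from_world"])
cv2.imwrite("pics/s3.png",cv2.resize(s["image"][130:380,220:480],None,fx=2.3,fy=2.3)[:,:,::-1])
E
```

```text
peak 0.09590721271710421 -0.003890629723717509
tube_top_foot -0.07342955848834878 0.0007291218320867043
```

View pics/s3.png

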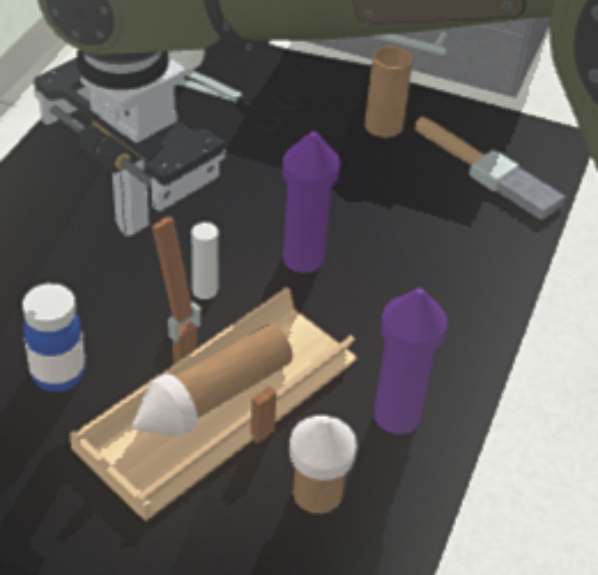

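The tower's peak is at cradle (96,-4) mm and its foot at (-73,1) mm, so it lies well. The fingers, with tips at about (130,230), are outside the keeper, whose end is at (165,222). Push it over towards cradle +y.

servo_tool(
  motion=[
    [1,-1.4,0.6,0,0],
    [1,-2.8,1.15,0,0],
    [1,-3.9,1.6,0,0],
    [1,-5,2.1,0,0],
    [1,-6.2,2.6,0,0],
    [1,-7.4,3.1,0,0],
    [1,-8.6,3.6,0,0],
    [1,-9.8,4.1,0,0],
    [1,-11,4.6,0,0],
    [1,-12.2,5,0,0],
    [1,-13.4,5.5,0,0],
    [1,-14.6,6,0,0],
    [1,-15.7,6.5,0,0],
    [1,-15.7,6.5,0,0],
    [1,-15.7,6.5,0,0],
    [1,-15.7,6.5,3,0],
    [1,-15.7,6.5,8,0],
    [1,-15.7,6.5,8,0],
    [1,-15.7,6.5,8,0],
  ],
)

```text
time_s: 7.82
ee_pos: [0.49, 0.0963, 0.408]
eef_rot: [-3.141, 0.0, 1.177]
force: [-0.3, 0.2, -1.1]
grip_width: 0.0003
grip_force: 0.0
```

```bash
python3 - <<'E'
from h import *
s=cam("side")
cv2.imwrite("pics/s4.png",cv2.resize(s["image"][130:380,220:480],None,fx=2.3,fy=2.3)[:,:,::-1])
E
```

```text
(no output)
```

View pics/s4.png

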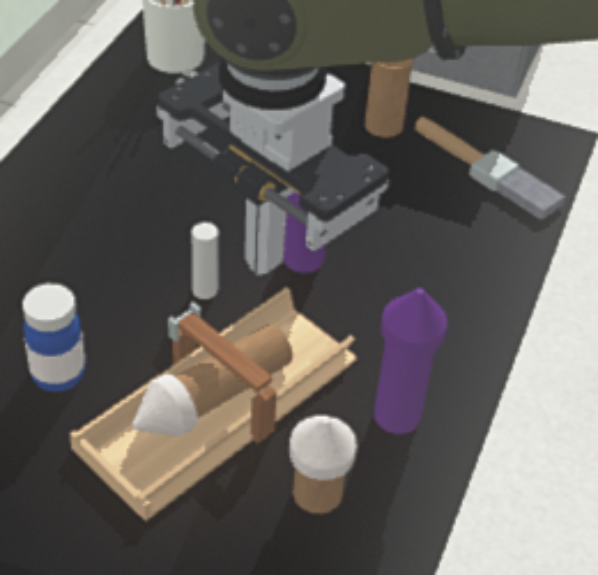

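The bar now lies across from (185,318) to (262,380), resting at the far post. I'll check its angle numerically.

```bash
python3 - <<'E'
from h import *
s=cam("side");O=np.array([.5286,.0858]);x=np.array([.3823,.924]);y=np.array([-.924,.3823])
def P(l):
    w=[*(O+x*l[0]+y*l[1]),l[2]];return ((np.array(proj(s,w))-[220,130])*2.3).round(1)
for th in(0,.06,.12,.2,.3):
    print(th,[P((xx,-.054+.108*np.cos(th)-.004*np.sin(th),.072+.108*np.sin(th)+.004*np.cos(th))) for xx in(-.015,.005)])
im=s["image"][285:320,320:350]
cv2.imwrite("pics/s5.png",cv2.resize(s["image"][250:330,280:360],None,fx=7,fy=7,interpolation=cv2.INTER_CUBIC)[:,:,::-1])
E
```

```text
0 [array([276.7, 374.7]), array([260.5, 386.5])]
0.06 [array([276.7, 369.7]), array([260.4, 381.6])]
0.12 [array([276.3, 364.4]), array([260. , 376.3])]
0.2 [array([275.4, 357.1]), array([258.9, 368.9])]
0.3 [array([273.4, 347.3]), array([256.8, 359.1])]
```

View pics/s5.png

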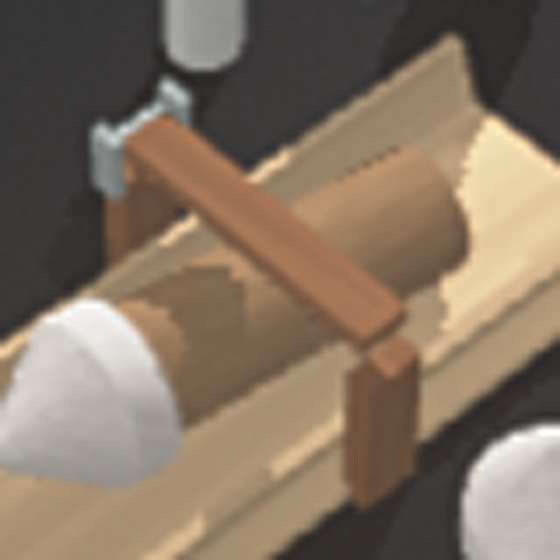

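The bar's end corners, at (270,376) and (258,387) in the earlier crop's scale, match a predicted angle of about 0 rad. The keeper is shut and the arm is clear, so I'll hand in.

```bash
python3 -c "
from station import ctrl
print(ctrl.hand_in())"
```

```text
the job is handed in; nothing more can be done
None
```

I handed the job in: the tower lies along the cradle with its roof towards the far end, the keeper bar measures shut across it, and the bystanders near the cradle look undisturbed; the hand-in gave no verdict.

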